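# Pack the tea tins into their presentation boxes

### The arm

A 7-joint arm with a two-finger parallel gripper is mounted at the origin on the work surface. World frame = base frame: x ahead of the robot, y to its left, z up, the work surface at z = 0. Lengths are in m, angles in rad, forces in N, time in s.
With the tool pointing down it reaches from about 0.425 to 0.875 m from the base axis. Payload 4.7 kg.
Tool frame: the origin (TCP) lies on the mounting face of the last link; the fingertips stand 182 mm ahead of it and the grasp point (between the pads) lies ahead of it (ctrl.grip_point_offset is the z of the grasp point in the tool frame, in m); z points along the fingers, y is the line along which they close (so a half turn about z gives the same grasp; the last joint's range is limited). The gripper opens to 87 mm and grips with 3 to 60 N. Pads are 19 mm wide; open, the fingers measure 117 mm over their backs; the gripper's body (75 mm by 190 mm) begins 51 mm behind the grasp point.
Start: joints at [-1.307, 0.321, -0.07, 1.45, 0.023, 1.371, -0.057], TCP at [0.161, 0.63, 0.405] pointing down, gripper open.
Joint ranges: [-2.86, 2.86], [-0.3, 2.09], [-1.38, 1.24], [0.06, 2.45], [-1.56, 4.7], [0.09, 2.05], [-2.69, 2.69]. Speed limits (rad/s): [2.57, 2.57, 3.14, 3.14, 3.14, 3.14, 3.14].

### API

Orientations are given as a rotation vector (axis times angle).
In Python, from bench import ctrl gives the robot as it stands.
- The arm moves only by the shell command python3 -m inch 'ROWS' [FORCE]. ROWS is rows parted by semicolons, their numbers by spaces, 1 to 20 of them, each of 5 numbers: dx, dy, dz in m, then a turn about the tool's z in rad, then the opening from 0.0 (shut) to 1.0 (fully open); each row is the pose to reach, as a shift and turn from the pose commanded when the command began, along the tool's axes at that moment; what a row does not reach only later rows make up. A row lasts 1/10 s, in which the tool goes at most 0.05 m and 0.15 rad, less where a joint would pass 70% of its speed; a pose out of reach is approached as far as the arm can. The fingers move at their own pace and stop on an object; FORCE is the grip in N (left out, the last holds). Time passes only in rows, so rows that do not move let the fingers close. It prints the time, the measured TCP pose, the force, the opening and the grip force at its end.
- ctrl.get_state(): the state, without advancing time (a new reading comes with each control period).
- ctrl.get_image(name): name is "scene" or "side" or "wrist"; returns (picture, depth): 480x640x3 uint8, red, green, blue; 480x640 float32, m along the optical axis (not along the pixel's ray), 0 where there is no reading.
- ctrl.camera_model(name): a dict with "vertical_fov" (degrees; the focal length in pixels is half the picture's height over the tangent of half this angle, whatever the lens; pixels are square), "cx", "cy" (the principal point, pixels), "k1" (the pictures are not rectified: a ray, as slopes to the right and down, at radius r is drawn at 1 + k1 r^2 times it, then the intrinsics apply), "rvec" (rotation vector, rad) and "tvec" (3), from world to camera coordinates, as OpenCV has them; the wrist camera has in their place "hand_eye" (4x4, takes a point from camera to tool coordinates, whose origin is the TCP and whose axes are the flange's). Camera axes: x right, y down, z forward; pixel columns grow to the right and rows downward; lengths in m; the calibration is good to about 2 mm. A picture is of the moment at which its call begins: read the wrist's pose just before it. camera_model takes no time and is no camera call.
- ctrl.close_job(): hands the job in; it is judged then, once.
The state is a dict: "time": time; "joint_positions": joint angles; "qd": joint speeds; "joint_torque": joint torques, N m; "position": TCP position; "tool_rot": TCP orientation; "ft_force": force on the tool from outside, world axes, zero at the start; "torque": the same for the moment, N m; "grip_width": opening from 0.0 (shut) to 1.0 (fully open); "grip_force": force on a finger pad.
Only numpy, scipy, OpenCV 4.12 (cv2) and the standard library are available. Lean on these libraries where they do the work, as an engineer would, in place of code of your own. Each camera call takes 0.05 s, during which the arm holds its last target. There are 200 camera calls.

### The job

Pack these tea tins into the presentation boxes: the round caddy in the box with the round recess, the square caddy in the box with the square recess, and in the long box the deep flat tin with the shallow flat tin stacked squarely on it, its bottom rim seated down over the raised panel of the lid below. Every tin must sit fully home in its place; keep the tins upright and set them down gently rather than dropping them, and leave the tape roll and the tea scoop where they are.

Things in the scene. Friction and masses are not known exactly. Their poses are not given: they have to be found in the camera images.
- round_caddy: Round tea caddy of plain tinplate, standing upright: 64 mm diameter, 72 mm tall, flat slip lid, about 160 g. Origin: centre of the underside, z up.
- square_caddy: Square tea caddy of plain tinplate, standing upright: 58 x 58 mm, 64 mm tall, with a low round plug (40 mm across, 4 mm high) on top, about 140 g. Origin: centre of the underside, x and y square to its sides, z up.
- deep_tin: Deep flat tin, 180 g: lid shoulder 40 mm above its underside; inside it a raised bevelled panel 50 x 80 mm, 4.5 mm high, over which the rim of the shallow tin drops (3 mm play) onto the shoulder. Outline 62 mm (own x) x 92 mm (own y), corners cut by 10 mm; half a turn is the same. Under its edge runs a rim 3 mm thick, 5 mm deep. Origin: centre of the underside (rim edge), z up.
- shallow_tin: Shallow flat tin, 100 g: lid 24 mm above its underside, with a low round plug 42 mm across, 3 mm high, in its middle. Outline 62 mm (own x) x 92 mm (own y), corners cut by 10 mm; half a turn is the same. Under its edge runs a rim 3 mm thick, 5 mm deep. Origin: centre of the underside (rim edge), z up.
- round_box: Presentation box 104 x 104 mm with a round recess of 76 mm diameter. Flat open card base 22 mm high, thin walls, fixed. Insert top 20 mm above the table; black recess floor 6 mm above it; mouth bevelled 3 mm. Origin: centre of box and recess, on the table; z up.
- square_box: Presentation box 104 x 104 mm with a square recess of 70 x 70 mm, its sides along the box's own x and y. Flat open card base 22 mm high, thin walls, fixed. Insert top 20 mm above the table; black recess floor 6 mm above it; mouth bevelled 3 mm. Origin: centre of box and recess, on the table; z up.
- long_box: Longer presentation box 104 mm (own x) by 134 mm (own y) with a recess 74 mm (x) by 104 mm (y), corners cut like those of the flat tins. Flat open card base 22 mm high, thin walls, fixed. Insert top 20 mm above the table; black recess floor 6 mm above it; mouth bevelled 3 mm. Origin: centre of box and recess, on the table; z up.
- tape_roll: Bystander: roll of amber tape lying flat, 74 mm across, 24 mm high, at the left. Origin: centre of its underside.
- tea_scoop: Bystander: steel tea scoop, pan 60 x 75 mm and 30 mm high, dark wooden handle along its own -y to 127 mm from the origin, at the right. Origin: under the centre of the pan.
Not all that is in view belongs to the job. Leave any yellow look-alike of the round_caddy alone. Leave any turquoise look-alike of the deep_tin alone.

How it is judged:
At the end, for the whole second after the job is handed in: Round, square and deep tin upright on the floor of their own recess (within 11 mm of its centre, 3 mm of floor height); shallow tin on the deep tin, rim over the panel and down on the shoulder (within 2 mm of height, 7 mm of centre, 0.2 rad of direction); tilts under 0.06 rad, all at rest (horizontal distance between round_caddy and round_box below 0.011 m and z of round_caddy in the frame of round_box between 0.003 and 0.009 m and angle between each of round_caddy, square_caddy, deep_tin, shallow_tin's own z axis and vertical below 0.06 rad and horizontal distance between square_caddy and square_box below 0.011 m and z of square_caddy in the frame of square_box between 0.003 and 0.009 m and horizontal distance between deep_tin and long_box below 0.011 m and z of deep_tin in the frame of long_box between 0.003 and 0.009 m and horizontal distance between shallow_tin and deep_tin below 0.007 m and z of shallow_tin in the frame of deep_tin between 0.038 and 0.042 m and angle between the y axis of shallow_tin and the y axis of deep_tin, either way round below 0.2 rad and linear speed of each of round_caddy, square_caddy, deep_tin, shallow_tin below 0.01 m/s); the robot touches nothing.
It fails at once if the tape roll or the tea scoop is moved by more than 30 mm (distance of any of tape_roll, tea_scoop from where it was at the start of the episode above 0.03 m).
It fails at once if a tin is tipped by more than about 35 degrees (angle between any of round_caddy, square_caddy, deep_tin, shallow_tin's own z axis and vertical above 0.6 rad).
It fails at once if a tin is dropped (faster than 0.7 m/s while not in the fingers: a fall of about 25 mm) ((linear speed of round_caddy above 0.7 m/s and contact force between the fingers and round_caddy below 0.05 N) or (linear speed of square_caddy above 0.7 m/s and contact force between the fingers and square_caddy below 0.05 N) or (linear speed of deep_tin above 0.7 m/s and contact force between the fingers and deep_tin below 0.05 N) or (linear speed of shallow_tin above 0.7 m/s and contact force between the fingers and shallow_tin below 0.05 N)).
It also fails if it takes over 112 s, if anything falls off the work surface, if the arm or the gripper's body presses on something with over 40 N, if the wrist force passes 120 N, or if a joint passes its speed limit or range.

## Working session

There is one attempt and no reset: what is moved stays moved. The work goes in short steps, Python scripts to look and compute and a shell command to move; the robot and the scene stay as the last step left them, time stands still between calls to the robot, and variables do not carry over. Pictures are saved under pics/ and viewed, at most 14 in all, crops included, and the job is handed in when it is done.

```bash
ls; mkdir -p pics; python3 - <<'E'
from bench import ctrl
import cv2
s=ctrl.get_state();print(s, ctrl.grip_point_offset)
for n in("scene","side"):
    im,d=ctrl.get_image(n);cv2.imwrite(f"pics/{n}0.png",im[:,:,::-1]);print(n,ctrl.camera_model(n),(d>0).mean())
    import numpy as np;np.savez(f"{n}0.npz",im=im,d=d)
print(ctrl.camera_model("wrist"))
E
```

```text
pics
{'time': 0.0, 'joint_positions': array([-1.30689285,  0.32185334, -0.0700988 ,  1.45168274,  0.02261046,
        1.37075088, -0.05690285]), 'qd': array([-2.49589455e-05, -1.83424651e-03,  6.74015478e-04, -2.98423381e-04,
       -5.45489544e-04, -1.27498179e-03,  2.69943743e-04]), 'joint_torque': array([ 5.95239356e-06, -4.91291428e+01, -4.04381733e-01, -3.12527275e+01,
       -6.40174979e-02,  4.36315709e-02,  1.88420381e-04]), 'position': array([0.16066541, 0.62962894, 0.40363768]), 'tool_rot': array([-3.91286232e-01, -3.11699118e+00,  2.98754762e-03]), 'ft_force': array([-0.06467632, -0.61568997,  0.3648564 ]), 'torque': array([ 0.02109325, -0.02880333,  0.00524298]), 'grip_force': 0.0, 'grip_width': 0.9996199514262633} 0.1635
scene {'vertical_fov': 43.22022234952006, 'cx': 330.520413045699, 'cy': 220.93805784608873, 'k1': 0.06585623129167752, 'rvec': array([ 1.05652318,  2.32941368, -1.13942215]), 'tvec': array([ 0.33126187, -0.21660147,  1.85225874])} 0.989658203125
side {'vertical_fov': 50.20061819858898, 'cx': 322.00390772297624, 'cy': 244.08225459225338, 'k1': -0.04993092001187369, 'rvec': array([ 2.0873392 , -0.8533071 ,  0.41537556]), 'tvec': array([-0.36374067,  0.22927292,  1.09216644])} 0.9959798177083333
{'vertical_fov': 69.98910890787123, 'cx': 321.79614737759493, 'cy': 242.31072013563448, 'k1': -0.059570206338024116, 'hand_eye': array([[-7.24707633e-04, -9.66643146e-01, -2.56125952e-01,
         7.05336003e-02],
       [ 9.99999734e-01, -6.80817889e-04, -2.60026343e-04,
         3.14157353e-04],
       [ 7.69775515e-05, -2.56126073e-01,  9.66643382e-01,
         1.99599812e-02],
       [ 0.00000000e+00,  0.00000000e+00,  0.00000000e+00,
         1.00000000e+00]])}
```

View pics/scene0.png

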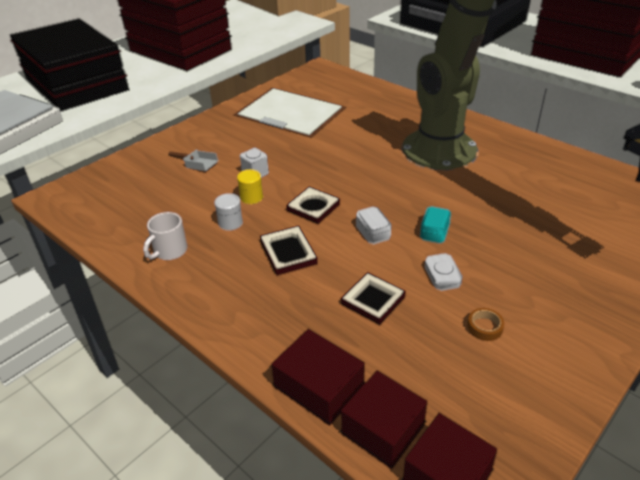

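View pics/side0.png

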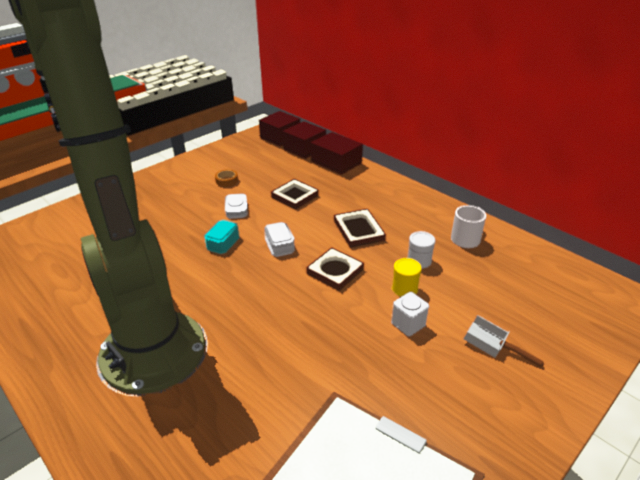

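The scene view shows the round caddy at (229,212), the yellow look-alike at (250,186) and the square caddy at (254,162). The deep tin is at (373,225), the shallow tin at (442,271) and the turquoise decoy at (436,224). The round, long and square boxes are at (314,204), (288,249) and (373,297). The side view agrees. Next I'll use the depth for rough world positions.

```bash
cat > h.py <<'E'
import numpy as np, cv2
from scipy.spatial.transform import Rotation as R
from bench import ctrl
def cam(n, s=None):
    m=ctrl.camera_model(n); f=240/np.tan(np.radians(m["vertical_fov"])/2)
    K=np.array([[f,0,m["cx"]],[0,f,m["cy"]],[0,0,1]]); D=np.array([m["k1"],0,0,0,0.])
    if n=="wrist":
        T=np.eye(4); T[:3,:3]=R.from_rotvec(s["tool_rot"]).as_matrix(); T[:3,3]=s["position"]; T=T@m["hand_eye"]
    else:
        T=np.eye(4); Rm=R.from_rotvec(m["rvec"]).as_matrix(); T[:3,:3]=Rm.T; T[:3,3]=-Rm.T@m["tvec"]
    return K,D,T
def rays(px,C):
    K,D,T=C; q=cv2.undistortPoints(np.asarray(px,float).reshape(-1,1,2),K,D)[:,0]
    return np.c_[q,np.ones(len(q))]@T[:3,:3].T, T[:3,3]
def onplane(px,C,z):
    d,o=rays(px,C); return o+d*((z-o[2])/d[:,2])[:,None]
def cloud(dep,C):
    v,u=np.mgrid[:480,:640]; d,o=rays(np.c_[u.ravel(),v.ravel()],C)
    P=o+d*dep.ravel()[:,None]; P[dep.ravel()==0]=np.nan; return P.reshape(480,640,3)
def grab(n):
    s=ctrl.get_state(); im,d=ctrl.get_image(n); return im,d,cam(n,s),s
E
python3 - <<'E'
from h import *
for n in("scene","side"):
    z=np.load(n+"0.npz");P=cloud(z["d"],cam(n)); Z=P[...,2]
    ok=(np.hypot(P[...,0],P[...,1])>.3)&(np.abs(P[...,0])<1.1)&(np.abs(P[...,1])<1.1)&(Z<.15)
    print(n,"table",np.nanmedian(Z[ok]))
    m=(ok&(Z>.012)).astype(np.uint8)
    k,L,st,c=cv2.connectedComponentsWithStats(m)
    for i in range(1,k):
        if st[i,4]<60: continue
        q=P[L==i]; ht=np.percentile(q[:,2],97); t=q[q[:,2]>ht-.006]
        r=cv2.minAreaRect((t[:,:2]*1000).astype(np.float32)); rgb=np.median(z["im"][L==i],0)
        print(np.round(c[i]),st[i,4],"h%.3f"%ht,np.round(r[0]),np.round(r[1]),round(r[2]),rgb)
E
```

```text
scene table 0.0014077346401946134
[424.  13.] 1279 h0.127 [-761. -559.] [ 63. 167.] 1 [19. 19. 20.]
[505.  18.] 1269 h0.127 [-873. -310.] [233.  48.] 3 [19. 20. 21.]
[585.  47.] 3983 h0.145 [-790.   61.] [ 67. 345.] 12 [28.  7.  8.]
[185.  36.] 116 h0.145 [  103. -1096.] [ 8. 22.] 88 [43. 11. 11.]
[ 21. 125.] 465 h0.037 [  765. -1091.] [149.  32.] 12 [170. 171. 165.]
[273. 121.] 130 h0.020 [ 217. -500.] [46. 90.] 15 [174.5 177.  173. ]
[197. 159.] 513 h0.037 [ 529. -487.] [75. 78.] 14 [113. 105.  98.]
[252. 174.] 1197 h0.076 [ 500. -294.] [181.  62.] 45 [173. 152.  34.]
[313. 203.] 822 h0.027 [465. -92.] [113. 109.] 9 [161. 153. 134.]
[228. 210.] 746 h0.077 [ 653. -214.] [63. 62.] 85 [150.  149.5 149. ]
[373. 223.] 865 h0.050 [440.  94.] [92. 62.] 70 [168. 163. 161.]
[435. 223.] 813 h0.050 [337. 210.] [92. 61.] 21 [ 23. 143. 138.]
[165. 235.] 1484 h0.089 [ 817. -248.] [87. 78.] 63 [168. 159. 154.]
[288. 248.] 1043 h0.027 [639. -14.] [142. 106.] 64 [161. 151. 133.]
[443. 270.] 865 h0.030 [463. 317.] [93. 63.] 54 [191. 189. 188.]
[373. 296.] 1196 h0.026 [630. 246.] [112. 106.] 4 [170. 
[... 480 characters left out ...]
 49 [126.   84.   32.5]
[295. 192.] 528 h0.025 [631. 244.] [110. 111.] 6 [184.5 162.5 139.5]
[236. 204.] 422 h0.030 [458. 313.] [93. 62.] 54 [244. 244. 245.]
[468. 225.] 1087 h0.087 [ 815. -248.] [83. 78.] 5 [142. 132. 128.]
[359. 226.] 700 h0.024 [638. -14.] [142. 104.] 64 [207.  188.5 163. ]
[222. 235.] 753 h0.048 [333. 207.] [92. 65.] 23 [ 17. 170. 166.]
[279. 238.] 702 h0.048 [435.  89.] [92. 60.] 64 [223.5 222.  223. ]
[411. 283.] 2633 h0.073 [ 548. -264.] [294.  87.] 32 [162. 138. 113.]
[335. 267.] 870 h0.024 [464. -92.] [107. 105.] 7 [227.  210.5 184. ]
[494. 339.] 968 h0.037 [ 528. -487.] [66. 74.] 12 [112. 102.  98.]
[400. 433.] 608 h0.016 [ 216. -500.] [33. 90.] 12 [232. 234. 232.]
```

```bash
cat >> h.py <<'E'
def fit(P,xy,h,rad=.075,tol=.006):
    "centre and long-axis angle of the points within tol of height h near xy"
    q=P[(np.hypot(P[...,0]-xy[0],P[...,1]-xy[1])<rad)&(np.abs(P[...,2]-h)<tol)]
    if len(q)<30: return None
    lo,hi=np.median(q[:,2])-.003,np.median(q[:,2])+.003
    c,(w,l),a=cv2.minAreaRect((q[:,:2]*1000).astype(np.float32))
    if w>l: w,l,a=l,w,a+90
    return dict(c=np.round(c,1),size=np.round([w,l],1),long=round((a+90)%180,1),z=round(float(np.median(q[:,2])),4),n=len(q))
def plan(x,y,zg,close=None,s=None):
    "tool-axis move putting the grasp point at x,y,zg with the closing axis along angle close (deg, mod 180)"
    s=s or ctrl.get_state(); M=R.from_rotvec(s["tool_rot"]).as_matrix(); g=s["position"]+M[:,2]*ctrl.grip_point_offset
    d=M.T@(np.array([x,y,zg])-g); now=np.degrees(np.arctan2(M[1,1],M[0,1]))
    t=0. if close is None else -((close-now+90)%180-90)   # tool z points down
    print("t%.2f grasp"%s["time"],np.round(g,4),"close dir %.1f"%now,"q",np.round(s["joint_positions"],2),"F",np.round(s["ft_force"],1))
    print("  -> d",np.round(d,4),"turn %.3f"%np.radians(t)); return d
E
python3 - <<'E'
from h import *
E={"round":((.653,-.214),.073,.05),"yellow":((.56,-.235),.073,.05),"square":((.44,-.355),.065,.05),"deep":((.438,.092),.0405,.075),"shallow":((.461,.315),.025,.075),"rbox":((.465,-.092),.022,.085),"lbox":((.639,-.014),.022,.1),"sbox":((.63,.245),.022,.085)}
for n in("scene","side"):
    z=np.load(n+"0.npz");P=cloud(z["d"],cam(n)); 
    for k,(xy,h,r) in E.items(): print(n,k,fit(P,xy,h+.0015,r,.005))
plan(.438,.092,.17,0)
E
```

```text
scene round {'c': array([ 653.1, -213.5]), 'size': array([62.3, 63.4]), 'long': 85.5, 'z': 0.0736, 'n': 315}
scene yellow {'c': array([ 545.2, -249.5]), 'size': array([53.3, 61.5]), 'long': 138.5, 'z': 0.0739, 'n': 224}
scene square {'c': array([ 452.5, -336.5]), 'size': array([58.8, 61.5]), 'long': 88.5, 'z': 0.0674, 'n': 174}
scene deep {'c': array([437.4,  91.9]), 'size': array([67.9, 99. ]), 'long': 66.0, 'z': 0.0443, 'n': 389}
scene shallow {'c': array([461.3, 315.8]), 'size': array([64.6, 96.9]), 'long': 54.8, 'z': 0.0258, 'n': 717}
scene rbox {'c': array([465.4, -91.5]), 'size': array([110.3, 112.3]), 'long': 7.2, 'z': 0.0231, 'n': 637}
scene lbox {'c': array([637.6, -15.5]), 'size': array([106. , 146.1]), 'long': 63.4, 'z': 0.0229, 'n': 816}
scene sbox {'c': array([629.9, 244.6]), 'size': array([108.7, 111.8]), 'long': 5.0, 'z': 0.0218, 'n': 912}
side round {'c': array([ 649.9, -215.2]), 'size': array([62.2, 62.6]), 'long': 172.3, 'z': 0.0717, 'n': 285}
side yellow {'c': array([ 542.5, -252.2]), 'size': array([50.2, 61.1]), 'long': 128.3, 'z': 0.0716, 'n': 271}
side square {'c': array([ 450.5, -335.9]), 'size': array([58.5, 58.8]), 'long': 86.9, 'z': 0.0669, 'n': 455}
side deep {'c': array([437.1,  90.7]), 'size': array([ 62.7, 101.3]), 'long': 65.0, 'z': 0.0438, 'n': 440}
side shallow {'c': array([459.8, 316. ]), 'size': array([62.6, 99.4]), 'long': 53.5, 'z': 0.0255, 'n': 356}
side rbox {'c': array([464.2, -92.3]), 'size': array([104.8, 107.5]), 'long': 6.7, 'z': 0.0211, 'n': 632}
side lbox {'c': array([637.6, -13.9]), 'size': array([104.1, 142.2]), 'long': 64.0, 'z': 0.0211, 'n': 492}
side sbox {'c': array([630.7, 244.5]), 'size': array([109.9, 110.9]), 'long': 95.6, 'z': 0.0213, 'n': 342}
t0.10 grasp [0.1606 0.6294 0.2403] close dir 75.7 q [-1.31  0.32 -0.07  1.45  0.02  1.37 -0.06] F [-0.4  1.6  0.3]
  -> d [-0.4016 -0.452   0.0711] turn 1.321
```

```bash
cat >> h.py <<'E'
def plan2(x,y,zg,close):
    s=ctrl.get_state(); az=np.degrees(np.arctan2(y,x)); M=R.from_rotvec(s["tool_rot"]).as_matrix(); now=np.degrees(np.arctan2(M[1,1],M[0,1]))
    c=az+((close-az+90)%180-90); d=plan(x,y,zg,None,s); print("  turn %.3f"%np.radians(now-c),"rows>=%.1f"%max(np.linalg.norm(d)/.05,abs(np.radians(now-c))/.15))
E
python3 -c "
from h import *
plan2(.4372,.0914,.17,155.5)"
```

```text
t0.10 grasp [0.1606 0.6294 0.2403] close dir 75.7 q [-1.31  0.32 -0.07  1.45  0.02  1.37 -0.06] F [-0.4  1.6  0.3]
  -> d [-0.401  -0.4528  0.0711] turn 0.000
  turn 1.749 rows>=12.2
```

```bash
r="-0.401 -0.453 0.071 1.75 1"; python3 -m inch '-0.401 -0.453 0.071 1.75 1;-0.401 -0.453 0.071 1.75 1;-0.401 -0.453 0.071 1.75 1;-0.401 -0.453 0.071 1.75 1;-0.401 -0.453 0.071 1.75 1;-0.401 -0.453 0.071 1.75 1;-0.401 -0.453 0.071 1.75 1;-0.401 -0.453 0.071 1.75 1;-0.401 -0.453 0.071 1.75 1;-0.401 -0.453 0.071 1.75 1;-0.401 -0.453 0.071 1.75 1;-0.401 -0.453 0.071 1.75 1;-0.401 -0.453 0.071 1.75 1;-0.401 -0.453 0.071 1.75 1;-0.401 -0.453 0.071 1.75 1;-0.401 -0.453 0.071 1.75 1'
python3 - <<'E'
from h import *
im,d,C,s=grab("wrist"); cv2.imwrite("pics/w1.png",im[:,:,::-1]); P=cloud(d,C)
print(fit(P,(.437,.091),.0405,.075,.0025),fit(P,(.437,.091),.0445,.075,.0015))
plan2(.4372,.0914,.037,155.5)
E
```

```text
time: 1.7
position: [0.4367, 0.0936, 0.3337]
tool_rot: [-2.64, -1.702, 0.0]
ft_force: [-0.6, -0.8, -0.2]
grip_width: 0.999
grip_force: 0.0
{'c': array([436.9,  93.2]), 'size': array([62.2, 92.4]), 'long': 64.9, 'z': 0.0402, 'n': 2358} {'c': array([437.1,  93.4]), 'size': array([49.8, 80.1]), 'long': 64.9, 'z': 0.0446, 'n': 5387}
t1.75 grasp [0.4367 0.0935 0.1703] close dir -24.4 q [-0.76 -0.09  0.47  2.04  0.04  1.18 -0.73] F [ 0.2 -0.8 -0.4]
  -> d [-0.0018  0.0014  0.1333] turn 0.000
  turn 0.002 rows>=2.7
```

View pics/w1.png

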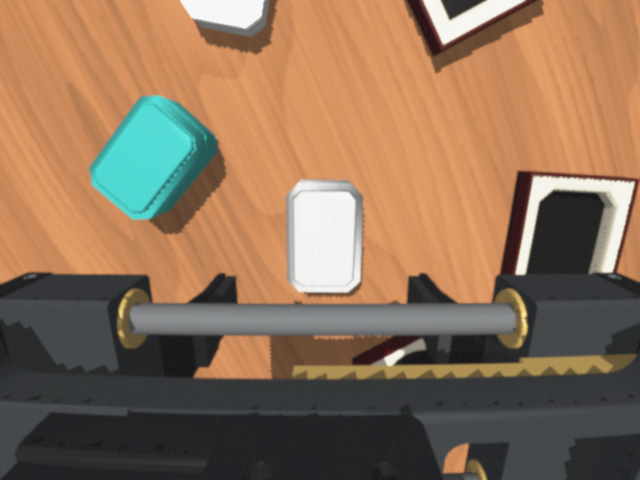

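The wrist view shows the deep tin square between the fingers at (325,238), with the turquoise decoy well clear at (150,158). The measured sizes are 62.2x92.4 and 49.8x80.1, which match the spec. I'll lower and grip.

```bash
python3 -m inch '0 0 0.05 0.012 1;0 0 0.095 0.012 1;0 0 0.125 0.012 1;0 0 0.133 0.012 1;0 0 0.133 0.012 1;0 0 0.133 0.012 0.5;0 0 0.133 0.012 0.5;0 0 0.133 0.012 0.5;0 0 0.133 0.012 0.5;0 0 0.133 0.012 0.5;0 0 0.133 0.012 0.5;0 0 0.118 0.012 0.5;0 0 0.088 0.012 0.5;0 0 0.063 0.012 0.5;0 0 0.063 0.012 0.5' 30
python3 - <<'E'
from h import *
plan2(.638,-.0145,.11,153.7)
E
```

```text
time: 3.25
position: [0.4386, 0.092, 0.2735]
tool_rot: [2.653, 1.681, 0.01]
ft_force: [0.5, -0.1, -1.4]
grip_width: 0.714
grip_force: 30.0
t3.25 grasp [0.4395 0.0924 0.11  ] close dir -25.3 q [-0.76 -0.01  0.5   2.11  0.01  1.04 -0.71] F [ 0.5 -0.1 -1.4]
  -> d [-0.012   0.2252  0.0008] turn 0.000
  turn 0.018 rows>=4.5
```

```bash
python3 -m inch '-0.02 0.045 0 0.018 0.5;-0.04 0.09 0 0.018 0.5;-0.06 0.135 0 0.018 0.5;-0.08 0.18 -0.02 0.018 0.5;-0.1 0.215 -0.03 0.018 0.5;-0.1 0.225 -0.03 0.018 0.5;-0.1 0.225 -0.03 0.018 0.5'
python3 - <<'E'
from h import *
im,d,C,s=grab("wrist"); cv2.imwrite("pics/w2.png",im[:,:,::-1]); P=cloud(d,C)
print(fit(P,(.638,-.0145),.020,.09,.004)); print(fit(P,(.638,-.0145),.0065,.08,.004))
plan2(.638,-.0145,.14,153.7)
E
```

```text
time: 3.95
position: [0.5984, -0.0963, 0.2992]
tool_rot: [2.671, 1.654, -0.003]
ft_force: [-0.8, 1.2, -3.2]
grip_width: 0.71
grip_force: 30.0
{'c': array([638.4, -12.4]), 'size': array([104.6, 134.6]), 'long': 63.6, 'z': 0.0202, 'n': 12540}
{'c': array([638.1, -12.1]), 'size': array([104.9, 140.5]), 'long': 153.5, 'z': 0.0061, 'n': 13857}
t4.00 grasp [ 0.597  -0.0946  0.1353] close dir -26.3 q [-0.43  0.35  0.67  1.72 -0.23  1.16 -0.16] F [ 0.2  1.  -2.2]
  -> d [ 0.0899  0.0012 -0.0048] turn 0.000
  turn -0.001 rows>=1.8
```

View pics/w2.png

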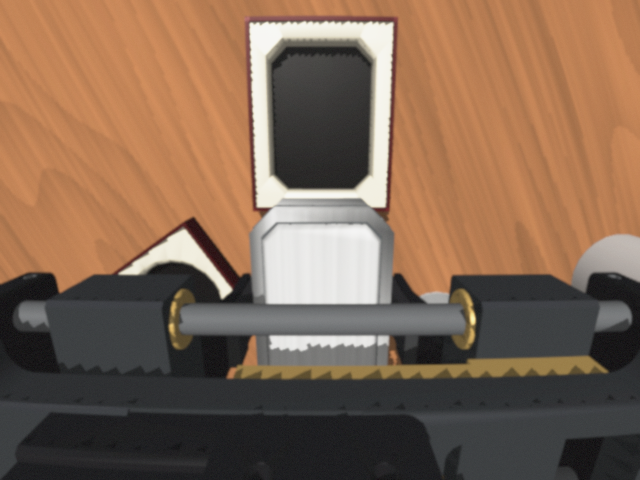

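The box reads (638.4,-12.4), long axis 63.6°, size 104.6x134.6, so it matches. The tin hangs straight below it in the image, and I'll move it over.

```bash
python3 -m inch '0.045 0.001 0 0 0.5;0.08 0.001 0 0 0.5;0.092 0.001 0.005 0 0.5;0.092 0.001 0.02 0 0.5;0.092 0.001 0.02 0 0.5;0.092 0.001 0.02 0 0.5'
python3 - <<'E'
from h import *
plan2(.6384,-.0124,.043,153.6)
E
```

```text
time: 4.6
position: [0.6384, -0.0145, 0.2796]
tool_rot: [-2.67, -1.654, 0.005]
ft_force: [0.5, -0.6, -2.0]
grip_width: 0.705
grip_force: 30.0
t4.60 grasp [ 0.6379 -0.0147  0.1161] close dir -26.4 q [-0.51  0.43  0.62  1.65 -0.27  1.15 -0.28] F [ 0.5 -0.6 -2. ]
  -> d [ 0.0024 -0.0004  0.0731] turn 0.000
  turn -0.001 rows>=1.5
```

```bash
python3 -m inch '0.002 0 0.025 0 0.5;0.002 0 0.045 0 0.5;0.002 0 0.056 0 0.5;0.002 0 0.062 0 0.5;0.002 0 0.066 0 0.5;0.002 0 0.069 0 0.5;0.002 0 0.069 0 0.5'
python3 - <<'E'
from h import *
plan2(.6384,-.0124,.043,153.6)
E
```

```text
time: 5.3
position: [0.6408, -0.011, 0.2121]
tool_rot: [2.668, 1.658, 0.001]
ft_force: [0.1, 0.4, -1.7]
grip_width: 0.712
grip_force: 30.0
t5.30 grasp [ 0.6409 -0.011   0.0486] close dir -26.3 q [-0.48  0.51  0.59  1.69 -0.32  1.03 -0.25] F [ 0.1  0.4 -1.7]
  -> d [-0.0024 -0.0016  0.0056] turn 0.000
  turn 0.002 rows>=0.1
```

```bash
python3 -m inch '-0.001 -0.001 0.003 0 0.5;-0.001 -0.001 0.005 0 0.5;-0.001 -0.001 0.006 0 0.5;-0.001 -0.001 0.006 0 0.5'
python3 -c "
from h import *
plan2(.6384,-.0124,.043,153.6)"
```

```text
time: 5.7
position: [0.6394, -0.0116, 0.2077]
tool_rot: [-2.668, -1.657, -0.001]
ft_force: [-4.1, 0.0, 8.0]
grip_width: 0.713
grip_force: 30.0
t5.70 grasp [ 0.6395 -0.0115  0.0442] close dir -26.3 q [-0.48  0.51  0.59  1.7  -0.32  1.03 -0.24] F [-4.1  0.   8. ]
  -> d [-0.0013 -0.0005  0.0012] turn 0.000
  turn 0.002 rows>=0.0
```

Contact came at the expected height (8 N). I'll release, rise, back up along -x and check.

```bash
python3 -m inch '0 0 0 0 1;0 0 0 0 1;0 0 0 0 1;0 0 0 0 1;0 0 -0.03 0 1;0 0 -0.08 0 1;0 0 -0.125 0 1;0 0 -0.13 0 1;0 0 -0.13 0 1'
python3 - <<'E'
from h import *
im,d,C,s=grab("wrist"); cv2.imwrite("pics/w3.png",im[:,:,::-1]); P=cloud(d,C)
print(fit(P,(.638,-.0125),.0465,.08,.0022)); print(fit(P,(.638,-.0125),.051,.08,.0018)); print(fit(P,(.638,-.0125),.020,.1,.004))
plan2(.4605,.317,.17,144.2)
E
```

```text
time: 6.6
position: [0.6398, -0.0115, 0.3376]
tool_rot: [2.667, 1.657, 0.005]
ft_force: [0.0, -0.4, -0.6]
grip_width: 1.001
grip_force: 0.0
{'c': array([638.6, -10.5]), 'size': array([62.2, 92.6]), 'long': 64.0, 'z': 0.0462, 'n': 2303}
{'c': array([638.7, -10.5]), 'size': array([49.8, 79.5]), 'long': 63.6, 'z': 0.0506, 'n': 5460}
{'c': array([638.3, -11.6]), 'size': array([104.6, 132.9]), 'long': 63.4, 'z': 0.0202, 'n': 7937}
t6.65 grasp [ 0.6391 -0.0112  0.172 ] close dir -26.3 q [-0.52  0.38  0.64  1.59 -0.24  1.25 -0.3 ] F [ 0.4  0.  -0.8]
  -> d [ 0.2151 -0.3055  0.0022] turn 0.000
  turn 0.166 rows>=7.5
```

View pics/w3.png

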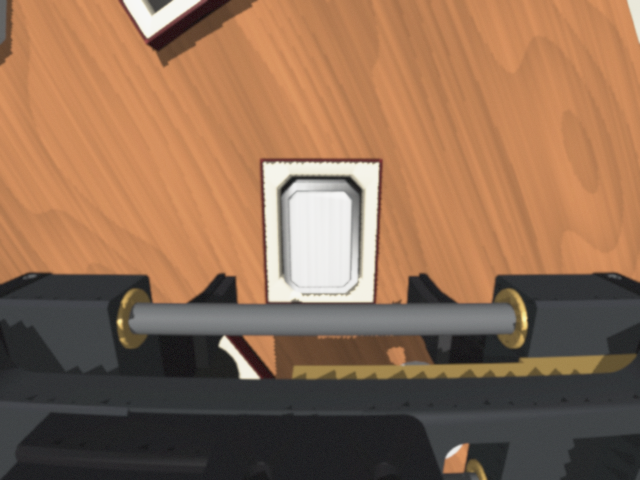

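The deep tin is home: its shoulder is at z=0.0462 and it sits about 1.5 mm off the box centre. Next is the shallow tin.

```bash
python3 -m inch '0.03 -0.04 0 0.166 1;0.06 -0.08 0 0.166 1;0.088 -0.12 0 0.166 1;0.115 -0.16 0 0.166 1;0.14 -0.2 0 0.166 1;0.17 -0.24 0 0.166 1;0.195 -0.28 0 0.166 1;0.215 -0.3055 0 0.166 1;0.215 -0.3055 0 0.166 1;0.215 -0.3055 0 0.166 1'
python3 - <<'E'
from h import *
im,d,C,s=grab("wrist"); P=cloud(d,C)
print(fit(P,(.46,.3175),.024,.08,.0025))
print(fit(P,(.46,.3175),.0275,.06,.0013))
plan2(.4605,.3175,.021,144.2)
E
```

```text
time: 7.65
position: [0.4597, 0.3171, 0.3337]
tool_rot: [2.794, 1.433, -0.005]
ft_force: [0.5, -0.7, 0.2]
grip_width: 1.0
grip_force: 0.0
{'c': array([459.4, 318. ]), 'size': array([62.1, 92.4]), 'long': 54.4, 'z': 0.0242, 'n': 5683}
{'c': array([453.4, 309.7]), 'size': array([41.6, 68.3]), 'long': 53.2, 'z': 0.0272, 'n': 1585}
t7.70 grasp [0.4604 0.3154 0.1706] close dir -35.8 q [-1.09  0.18  0.49  1.79 -0.09  1.19 -1.2 ] F [-0.2 -0.1 -0.4]
  -> d [ 0.0023 -0.0012  0.1496] turn 0.000
  turn -0.001 rows>=3.0
```

```bash
python3 -m inch '0.001 -0.001 0.05 0 1;0.001 -0.001 0.1 0 1;0.001 -0.001 0.13 0 1;0.001 -0.001 0.143 0 1;0.001 -0.001 0.149 0 1;0.001 -0.001 0.149 0 1;0.001 -0.001 0.149 0 1'
python3 -c "
from h import *
plan2(.4594,.318,.021,144.4)"
```

```text
time: 8.4
position: [0.4615, 0.3184, 0.1885]
tool_rot: [-2.797, -1.43, -0.005]
ft_force: [-0.1, 0.6, 0.8]
grip_width: 1.003
grip_force: 0.0
t8.40 grasp [0.4619 0.3187 0.025 ] close dir -35.8 q [-1.05  0.36  0.46  1.91 -0.2   0.91 -1.12] F [-0.1  0.6  0.8]
  -> d [-0.002  -0.0016  0.004 ] turn 0.000
  turn -0.004 rows>=0.1
```

```bash
python3 -m inch '-0.002 -0.001 0.003 0 1;-0.002 -0.001 0.003 0 1;-0.002 -0.001 0.003 0 0.5;-0.002 -0.001 0.003 0 0.5;-0.002 -0.001 0.003 0 0.5;-0.002 -0.001 0.003 0 0.5;-0.002 -0.001 0.003 0 0.5;-0.002 -0.001 0.003 0 0.5' 30
python3 -c "
from h import *
plan2(.4594,.318,.021,144.4)"
```

```text
time: 9.2
position: [0.4586, 0.3171, 0.1839]
tool_rot: [2.797, 1.431, 0.0]
ft_force: [-0.5, -0.1, 0.4]
grip_width: 0.711
grip_force: 30.0
t9.20 grasp [0.4586 0.3171 0.0204] close dir -35.8 q [-1.05  0.36  0.46  1.92 -0.2   0.9  -1.12] F [-0.5 -0.1  0.4]
  -> d [ 0.0012  0.0001 -0.0006] turn 0.000
  turn -0.004 rows>=0.0
```

```bash
python3 -m inch '0 0 -0.03 0 0.5;0 0 -0.07 0 0.5;0 0 -0.1 0 0.5;0 0 -0.1 0 0.5;0 0 -0.1 0 0.5'
python3 -c "
from h import *
plan2(.6381,-.0116,.12,153.8)"
```

```text
time: 9.7
position: [0.4584, 0.3172, 0.284]
tool_rot: [-2.796, -1.431, -0.001]
ft_force: [0.1, -0.6, -1.9]
grip_width: 0.711
grip_force: 30.0
t9.70 grasp [0.4584 0.3173 0.1205] close dir -35.8 q [-1.08  0.23  0.49  1.85 -0.12  1.09 -1.18] F [ 0.1 -0.6 -1.9]
  -> d [-1.616e-01  3.381e-01  3.000e-04] turn 0.000
  turn -0.168 rows>=7.5
```

```bash
python3 -m inch '-0.02 0.04 0 -0.168 0.5;-0.04 0.085 0 -0.168 0.5;-0.06 0.127 0 -0.168 0.5;-0.08 0.17 0 -0.168 0.5;-0.1 0.21 0 -0.168 0.5;-0.12 0.25 0 -0.168 0.5;-0.14 0.293 0 -0.168 0.5;-0.155 0.325 0 -0.168 0.5;-0.162 0.338 0 -0.168 0.5;-0.162 0.338 0 -0.168 0.5;-0.162 0.338 0 -0.168 0.5;-0.162 0.338 0 -0.168 0.5'
python3 - <<'E'
from h import *
im,d,C,s=grab("wrist"); cv2.imwrite("pics/w4.png",im[:,:,::-1]); P=cloud(d,C)
print(fit(P,(.638,-.0115),.125,.08,.0055)); print(fit(P,(.638,-.0115),.0465,.09,.0022))
print(fit(P,(.638,-.0115),.0202,.12,.004))
for i in range(3): plan2(.6381,-.0116,.065,153.8);grab("scene")
E
```

```text
time: 10.9
position: [0.6372, -0.0093, 0.283]
tool_rot: [-2.662, -1.664, 0.001]
ft_force: [-0.5, 1.0, -0.5]
grip_width: 0.713
grip_force: 30.0
{'c': array([6.41e+02, 2.00e-01]), 'size': array([75.4, 81.9]), 'long': 154.0, 'z': 0.1234, 'n': 17843}
{'c': array([660.1,  26.8]), 'size': array([ 9.7, 57. ]), 'long': 148.2, 'z': 0.0461, 'n': 696}
{'c': array([649.5,  10.3]), 'size': array([ 83.8, 104.6]), 'long': 153.3, 'z': 0.0203, 'n': 5291}
t10.95 grasp [ 0.6371 -0.0091  0.1198] close dir -26.0 q [-0.52  0.43  0.63  1.65 -0.27  1.16 -0.28] F [-0.1  0.8 -0.8]
  -> d [-0.0019  0.0021  0.0548] turn 0.000
  turn 0.004 rows>=1.1
t11.00 grasp [ 0.6373 -0.0094  0.1201] close dir -26.0 q [-0.52  0.43  0.63  1.65 -0.27  1.16 -0.28] F [-0.3 -0.7 -0.7]
  -> d [-0.0017  0.0017  0.055 ] turn 0.000
  turn 0.004 rows>=1.1
t11.05 grasp [ 0.6374 -0.0098  0.1202] close dir -26.0 q [-0.52  0.43  0.63  1.65 -0.27  1.16 -0.28] F [ 0.3 -0.4 -0.3]
  -> d [-0.0013  0.0014  0.0552] turn 0.000
  turn 0.003 rows>=1.1
```

View pics/w4.png

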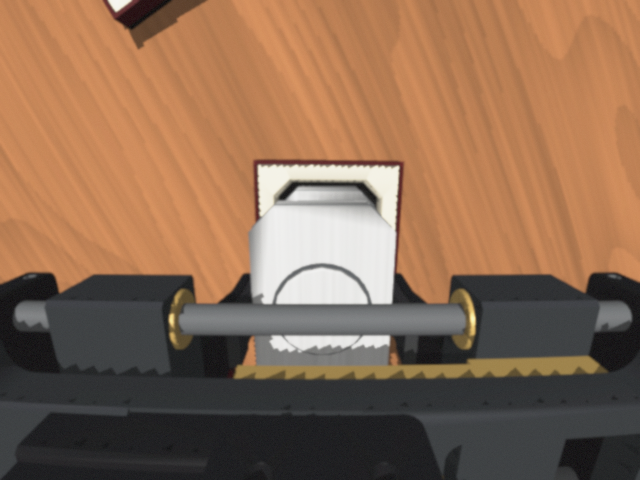

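The shallow tin is level above the deep tin, with the box symmetric about it in x. I'll lower to just above the panel and check.

```bash
python3 -m inch '-0.001 0.001 0.02 0.003 0.5;-0.001 0.001 0.035 0.003 0.5;-0.001 0.001 0.043 0.003 0.5;-0.001 0.001 0.043 0.003 0.5;-0.001 0.001 0.043 0.003 0.5;-0.001 0.001 0.043 0.003 0.5'
python3 - <<'E'
from h import *
for i in range(2):
    im,d,C,s=grab("wrist"); P=cloud(d,C)
    u=np.array([np.cos(np.radians(63.8)),np.sin(np.radians(63.8))]); v=np.array([u[1],-u[0]])
    q=(P[...,:2]-[.63865,-.0105]); a=q@u; b=q@v
    m=(abs(P[...,2]-.079)<.003)&(abs(a)<.07)&(abs(b)<.05); fr=m&(a>0.02)
    print("z",np.median(P[m][:,2]),"far edge off",a[m].max()-.046,"side off",(b[fr].max()+b[fr].min())/2,"w",np.ptp(b[fr]))
    plan2(.6381,-.0116,.0665,153.8)
E
```

```text
time: 11.7
position: [0.6386, -0.0134, 0.2415]
tool_rot: [2.669, 1.656, 0.002]
ft_force: [0.1, -1.0, -0.3]
grip_width: 0.712
grip_force: 30.0
z 0.0814745237296973 far edge off -0.0007313100747216097 side off 0.0007062291991503898 w 0.062336705066844446
t11.75 grasp [ 0.6389 -0.0134  0.0781] close dir -26.4 q [-0.5   0.48  0.62  1.68 -0.3   1.08 -0.25] F [ 0.8 -0.  -0.9]
  -> d [ 0.0013 -0.0015  0.0116] turn 0.000
  turn -0.003 rows>=0.2
z 0.08150075883441546 far edge off -0.000738314943895764 side off 0.0007532463044246963 w 0.062229815298528175
t11.80 grasp [ 0.6388 -0.0134  0.078 ] close dir -26.4 q [-0.5   0.48  0.62  1.68 -0.3   1.08 -0.25] F [-0.  -0.1 -0.2]
  -> d [ 0.0013 -0.0014  0.0115] turn 0.000
  turn -0.003 rows>=0.2
```

```bash
python3 -m inch '0.001 -0.001 0.003 0 0.5;0.001 -0.001 0.006 0 0.5;0.001 -0.001 0.009 0 0.5;0.001 -0.001 0.011 0 0.5;0.001 -0.001 0.012 0 0.5;0.001 -0.001 0.012 0 0.5'
python3 - <<'E'
from h import *
im,d,C,s=grab("wrist"); P=cloud(d,C)
u=np.array([np.cos(np.radians(63.8)),np.sin(np.radians(63.8))]); v=np.array([u[1],-u[0]])
q=(P[...,:2]-[.63865,-.0105]); a=q@u; b=q@v
m=(abs(P[...,2]-.07)<.004)&(abs(a)<.07)&(abs(b)<.05); fr=m&(a>0.02)
print("z",np.median(P[m][:,2]),"far edge off",a[m].max()-.046,"side off",(b[fr].max()+b[fr].min())/2)
plan2(.6381,-.0116,.0665,153.8)
E
```

```text
time: 12.4
position: [0.6377, -0.0121, 0.2299]
tool_rot: [-2.668, -1.656, 0.0]
ft_force: [-3.8, 0.5, 7.8]
grip_width: 0.71
grip_force: 30.0
z 0.07028648290071243 far edge off 3.943797744000721e-05 side off -0.0011365157385972522
t12.45 grasp [ 0.6376 -0.0119  0.0664] close dir -26.4 q [-0.5   0.49  0.61  1.69 -0.31  1.06 -0.25] F [-4.2  0.6  7.3]
  -> d [ 0.0005  0.0003 -0.0001] turn 0.000
  turn -0.003 rows>=0.0
```

It is seated: the top is at 0.0703 against 0.070 expected. I'll release, rise and verify.

```bash
python3 -m inch '0 0 0 0 1;0 0 0 0 1;0 0 0 0 1;0 0 0 0 1;0 0 -0.03 0 1;0 0 -0.08 0 1;0 0 -0.12 0 1;0 0 -0.13 0 1;0 0 -0.13 0 1'
python3 - <<'E'
from h import *
im,d,C,s=grab("wrist"); P=cloud(d,C)
print(fit(P,(.638,-.0105),.07,.08,.002)); print(fit(P,(.638,-.0105),.073,.05,.001)); print(fit(P,(.638,-.0105),.0202,.1,.003))
plan2(.6515,-.213,.19,162)
E
```

```text
time: 13.35
position: [0.6384, -0.0123, 0.3609]
tool_rot: [2.668, 1.656, 0.006]
ft_force: [-0.0, 0.6, -1.6]
grip_width: 0.997
grip_force: 0.0
{'c': array([637.2, -10. ]), 'size': array([62.2, 92.1]), 'long': 63.6, 'z': 0.0702, 'n': 6079}
{'c': array([640.6,  -9.3]), 'size': array([48.4, 77.4]), 'long': 59.2, 'z': 0.0731, 'n': 1719}
{'c': array([637.7, -12.6]), 'size': array([104.7, 135.1]), 'long': 63.2, 'z': 0.0204, 'n': 5986}
t13.40 grasp [ 0.6378 -0.0119  0.1952] close dir -26.3 q [-0.54  0.37  0.66  1.57 -0.23  1.29 -0.31] F [ 0.3  0.4 -1.5]
  -> d [-0.1741  0.1015  0.0052] turn 0.000
  turn -0.146 rows>=4.0
```

```bash
python3 -m inch '-0.04 0.025 0 0 1;-0.08 0.05 0 0 1;-0.12 0.075 0 0 1;-0.16 0.095 0 0 1;-0.174 0.1015 0 0 1;-0.174 0.1015 0 0 1;-0.174 0.1015 0 0 1;-0.174 0.1015 0 0 1'
python3 - <<'E'
from h import *
im,d,C,s=grab("wrist"); cv2.imwrite("pics/w5.png",im[:,:,::-1]); P=cloud(d,C)
r=fit(P,(.6515,-.213),.072,.06,.003); print(r)
x,y=r["c"]/1000
for i in range(2): plan2(x,y,.045,153.7); grab("side")
E
```

```text
time: 14.2
position: [0.6522, -0.2098, 0.3577]
tool_rot: [-2.664, -1.66, -0.0]
ft_force: [0.2, 0.9, -0.1]
grip_width: 0.997
grip_force: 0.0
{'c': array([ 651.3, -213.1]), 'size': array([63.1, 63.3]), 'long': 124.2, 'z': 0.0709, 'n': 4625}
t14.25 grasp [ 0.6522 -0.2096  0.1945] close dir -26.1 q [-0.23  0.49  0.7   1.44 -0.32  1.33  0.03] F [ 0.6  0.3 -0.6]
  -> d [-0.0038  0.001   0.1495] turn 0.000
  turn 0.003 rows>=3.0
t14.30 grasp [ 0.6522 -0.21    0.1949] close dir -26.1 q [-0.23  0.49  0.7   1.44 -0.32  1.33  0.03] F [-0.3  0.5 -0. ]
  -> d [-0.0033  0.0007  0.1499] turn 0.000
  turn 0.003 rows>=3.0
```

View pics/w5.png

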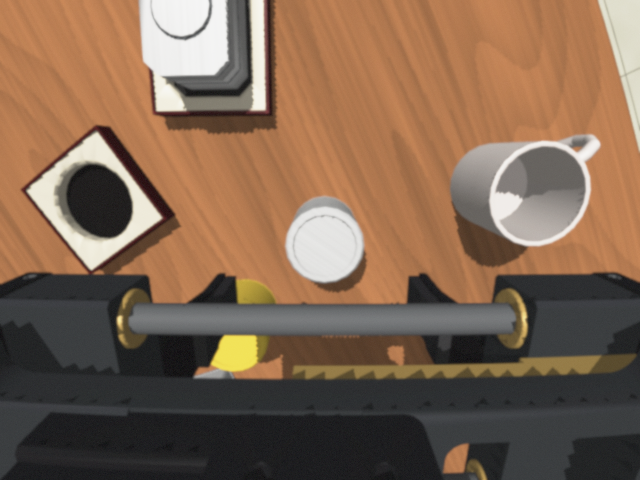

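The round caddy is centred at (325,245). The yellow decoy is at (240,325) and the mug at (520,190), both clear of the fingers. Lowering and gripping.

```bash
python3 -m inch '-0.002 0 0.05 0 1;-0.002 0 0.095 0 1;-0.002 0 0.125 0 1;-0.002 0 0.142 0 1;-0.002 0 0.149 0 1;-0.002 0 0.149 0 1;-0.002 0 0.149 0 1;-0.002 0 0.149 0 1'
python3 -c "
from h import *
plan2(.6513,-.2131,.045,153.7)"
```

```text
time: 15.15
position: [0.6514, -0.2152, 0.2119]
tool_rot: [2.667, 1.655, 0.004]
ft_force: [-0.9, -0.6, 0.2]
grip_width: 1.0
grip_force: 0.0
t15.15 grasp [ 0.6519 -0.2153  0.0484] close dir -26.4 q [-0.19  0.61  0.64  1.57 -0.4   1.09  0.1 ] F [-0.9 -0.6  0.2]
  -> d [ 0.0017 -0.0015  0.0034] turn 0.000
  turn -0.001 rows>=0.1
```

```bash
python3 -m inch '0.001 -0.001 0.003 0 1;0.001 -0.001 0.003 0 0.4;0.001 -0.001 0.003 0 0.4;0.001 -0.001 0.003 0 0.4;0.001 -0.001 0.003 0 0.4;0.001 -0.001 0.003 0 0.4;0.001 -0.001 0.003 0 0.4;0.001 -0.001 0.003 0 0.4;0.001 -0.001 -0.03 0 0.4;0.001 -0.001 -0.07 0 0.4;0.001 -0.001 -0.095 0 0.4;0.001 -0.001 -0.1 0 0.4' 30
python3 -c "
from h import *
plan2(.46,-.155,.145,153.7)
plan2(.4650,-.0905,.145,153.7)"
```

```text
time: 16.35
position: [0.6508, -0.2142, 0.3134]
tool_rot: [2.666, 1.654, 0.006]
ft_force: [0.9, 0.1, -0.8]
grip_width: 0.732
grip_force: 30.0
t16.35 grasp [ 0.6517 -0.2144  0.1499] close dir -26.4 q [-0.22  0.52  0.69  1.49 -0.34  1.25  0.05] F [ 0.9  0.1 -0.8]
  -> d [-0.0319 -0.1981  0.0038] turn 0.000
  turn -0.001 rows>=4.0
t16.35 grasp [ 0.6517 -0.2144  0.1499] close dir -26.4 q [-0.22  0.52  0.69  1.49 -0.34  1.25  0.05] F [ 0.9  0.1 -0.8]
  -> d [ 0.0281 -0.2223  0.0037] turn 0.000
  turn -0.001 rows>=4.5
```

```bash
python3 -m inch '0 -0.04 0 0 0.4;0 -0.085 0 0 0.4;-0.01 -0.13 0 0 0.4;-0.02 -0.175 0 0 0.4;-0.035 -0.21 0 0 0.4;-0.042 -0.222 0 0 0.4;-0.042 -0.222 0 0 0.4;-0.042 -0.222 0 0 0.4'
python3 - <<'E'
from h import *
im,d,C,s=grab("wrist"); cv2.imwrite("pics/w6.png",im[:,:,::-1]); P=cloud(d,C)
r=fit(P,(.465,-.0905),.0205,.085,.004); print(r)
print(fit(P,(.465,-.0905),.006,.05,.003))
for i in range(2): plan2(.465,-.0905,.145,153.7); grab("side")
E
```

```text
time: 17.15
position: [0.4327, -0.1522, 0.3094]
tool_rot: [-2.669, -1.657, -0.001]
ft_force: [0.5, 0.0, -1.8]
grip_width: 0.732
grip_force: 30.0
{'c': array([464.9, -89.9]), 'size': array([104.6, 104.8]), 'long': 7.1, 'z': 0.0202, 'n': 11089}
{'c': array([465.1, -90.1]), 'size': array([75.2, 75.8]), 'long': 61.8, 'z': 0.0061, 'n': 7262}
t17.20 grasp [ 0.4333 -0.1523  0.146 ] close dir -26.3 q [-0.48 -0.05  0.76  2.05  0.04  1.13 -0.2 ] F [-0.3 -0.3 -0.7]
  -> d [0.0695 0.001  0.001 ] turn 0.000
  turn -0.001 rows>=1.4
t17.25 grasp [ 0.4334 -0.1525  0.1461] close dir -26.3 q [-0.48 -0.05  0.76  2.05  0.04  1.13 -0.2 ] F [ 0.9 -0.2 -1.3]
  -> d [0.0695 0.0008 0.001 ] turn 0.000
  turn -0.001 rows>=1.4
```

View pics/w6.png

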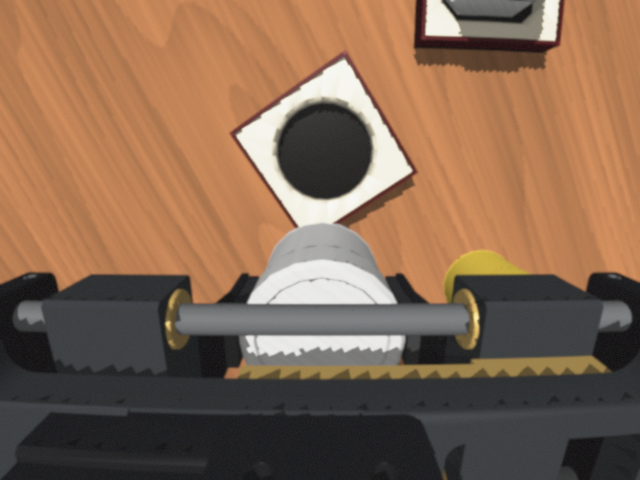

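The box and recess measure (465,-90), with the recess 75.5 mm across and its floor at 0.006. The caddy hangs just below it in the image, so I'll carry it over.

```bash
python3 -m inch '0.035 0.001 0 0 0.4;0.06 0.001 0 0 0.4;0.07 0.001 0.01 0 0.4;0.07 0.001 0.03 0 0.4;0.07 0.001 0.05 0 0.4;0.07 0.001 0.06 0 0.4;0.07 0.001 0.065 0 0.4;0.07 0.001 0.065 0 0.4;0.07 0.001 0.065 0 0.4'
python3 -c "
from h import *
plan2(.465,-.090,.0515,153.7)"
```

```text
time: 18.2
position: [0.4649, -0.0905, 0.2453]
tool_rot: [2.669, 1.656, 0.001]
ft_force: [-0.1, 0.2, -1.4]
grip_width: 0.731
grip_force: 30.0
t18.20 grasp [ 0.4651 -0.0906  0.0818] close dir -26.4 q [-0.53  0.1   0.7   2.08 -0.08  0.98 -0.25] F [-0.1  0.2 -1.4]
  -> d [ 0.0005 -0.0003  0.0303] turn 0.000
  turn -0.001 rows>=0.6
```

```bash
python3 -m inch '0 0 0.012 0 0.4;0 0 0.02 0 0.4;0 0 0.025 0 0.4;0 0 0.028 0 0.4;0 0 0.03 0 0.4;0 0 0.03 0 0.4'
python3 -c "
from h import *
plan2(.465,-.090,.0515,153.7)"
```

```text
time: 18.8
position: [0.4645, -0.0903, 0.2145]
tool_rot: [-2.669, -1.656, 0.0]
ft_force: [0.3, 0.3, -1.5]
grip_width: 0.729
grip_force: 30.0
t18.80 grasp [ 0.4644 -0.0903  0.051 ] close dir -26.4 q [-0.51  0.16  0.7   2.11 -0.13  0.92 -0.21] F [ 0.3  0.3 -1.5]
  -> d [ 0.0005  0.0004 -0.0005] turn 0.000
  turn -0.001 rows>=0.0
```

No contact yet, so I'll go down a little more.

```bash
python3 -m inch '0 0 0.001 0 0.4;0 0 0.002 0 0.4;0 0 0.002 0 0.4'; python3 -c "
from h import *
plan2(.465,-.090,.0515,153.7)"
```

```text
time: 19.1
position: [0.4646, -0.0902, 0.2128]
tool_rot: [2.669, 1.657, 0.0]
ft_force: [0.2, -0.1, -1.5]
grip_width: 0.731
grip_force: 30.0
t19.10 grasp [ 0.4646 -0.0902  0.0493] close dir -26.4 q [-0.51  0.16  0.69  2.11 -0.13  0.91 -0.2 ] F [ 0.2 -0.1 -1.5]
  -> d [ 0.0003  0.0002 -0.0022] turn 0.000
  turn -0.001 rows>=0.0
```

```bash
python3 -m inch '0 0 0.001 0 0.4;0 0 0.002 0 0.4;0 0 0.003 0 0.4;0 0 0.003 0 0.4'; python3 -c "
from h import *
plan2(.465,-.090,.0515,153.7)
im,d,C,s=grab('wrist'); P=cloud(d,C); print(fit(P,(.465,-.09),.078,.06,.005))"
```

```text
time: 19.5
position: [0.465, -0.0906, 0.2126]
tool_rot: [-2.667, -1.655, -0.0]
ft_force: [-11.8, 2.3, 28.8]
grip_width: 0.731
grip_force: 30.0
t19.50 grasp [ 0.4648 -0.0902  0.0491] close dir -26.4 q [-0.51  0.16  0.69  2.1  -0.13  0.92 -0.2 ] F [-11.8   2.3  28.8]
  -> d [ 0.0003  0.0001 -0.0024] turn 0.000
  turn -0.001 rows>=0.0
{'c': array([468.8, -80.1]), 'size': array([44.3, 74.1]), 'long': 154.5, 'z': 0.077, 'n': 10947}
```

```bash
python3 -m inch '0 0 -0.002 0 0.4;0 0 -0.002 0 1;0 0 -0.002 0 1;0 0 -0.002 0 1;0 0 -0.002 0 1;0 0 -0.03 0 1;0 0 -0.08 0 1;0 0 -0.12 0 1;0 0 -0.14 0 1;0 0 -0.14 0 1;0 0 -0.14 0 1'
python3 - <<'E'
from h import *
im,d,C,s=grab("wrist"); cv2.imwrite("pics/w7.png",im[:,:,::-1]); P=cloud(d,C)
print(fit(P,(.465,-.09),.078,.06,.003),fit(P,(.465,-.09),.0205,.085,.003))
plan2(.4515,-.335,.19,177.5)
E
```

```text
time: 20.65
position: [0.4644, -0.0902, 0.3494]
tool_rot: [-2.669, -1.657, -0.0]
ft_force: [0.0, 1.4, -0.6]
grip_width: 1.002
grip_force: 0.0
{'c': array([464.7, -88.9]), 'size': array([63.1, 63.2]), 'long': 162.8, 'z': 0.077, 'n': 5187} {'c': array([464.4, -90. ]), 'size': array([104.5, 104.6]), 'long': 7.1, 'z': 0.0204, 'n': 6041}
t20.70 grasp [ 0.4638 -0.0901  0.1851] close dir -26.4 q [-0.57 -0.05  0.69  1.97  0.03  1.21 -0.35] F [-0.2 -0.3 -0.1]
  -> d [-0.2249  0.0977 -0.0049] turn 0.000
  turn -0.416 rows>=4.9
```

View pics/w7.png

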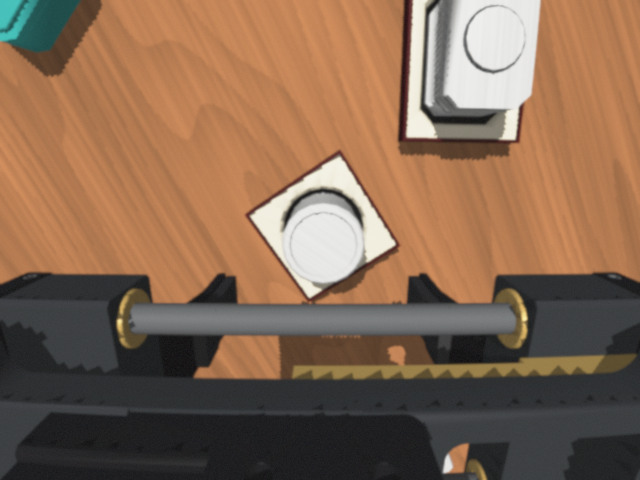

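The round caddy is home: its top is 6 mm higher than it was on the table and it is 1 mm off centre. Square caddy next.

```bash
python3 -m inch '-0.045 0.02 0 -0.14 1;-0.09 0.04 0 -0.28 1;-0.13 0.06 0 -0.416 1;-0.175 0.075 -0.005 -0.416 1;-0.21 0.09 -0.005 -0.416 1;-0.225 0.098 -0.005 -0.416 1;-0.225 0.098 -0.005 -0.416 1;-0.225 0.098 -0.005 -0.416 1;-0.225 0.098 -0.005 -0.416 1'
python3 - <<'E'
from h import *
im,d,C,s=grab("wrist"); cv2.imwrite("pics/w8.png",im[:,:,::-1]); P=cloud(d,C)
r=fit(P,(.4515,-.335),.0635,.06,.003); print(r, fit(P,(.4515,-.335),.068,.04,.001))
x,y=r["c"]/1000
for i in range(2): plan2(x,y,.044,177.5); grab("side")
E
```

```text
time: 21.6
position: [0.4528, -0.3338, 0.3535]
tool_rot: [-2.266, -2.172, 0.0]
ft_force: [-0.2, -0.5, 0.3]
grip_width: 1.0
grip_force: 0.0
{'c': array([ 451.6, -333.8]), 'size': array([58.6, 58.6]), 'long': 84.4, 'z': 0.0641, 'n': 3029} {'c': array([ 451.7, -334. ]), 'size': array([38.6, 39.4]), 'long': 86.5, 'z': 0.068, 'n': 1550}
t21.65 grasp [ 0.4528 -0.3334  0.1903] close dir -2.4 q [-0.23  0.23  0.94  1.77 -0.2   1.24  0.72] F [-0.1  0.   0.8]
  -> d [-0.0007 -0.001   0.1463] turn 0.000
  turn 0.002 rows>=2.9
t21.70 grasp [ 0.4529 -0.3335  0.1907] close dir -2.4 q [-0.23  0.23  0.94  1.77 -0.2   1.24  0.72] F [-0.7  0.5  0. ]
  -> d [-0.0006 -0.0012  0.1467] turn 0.000
  turn 0.002 rows>=2.9
```

View pics/w8.png

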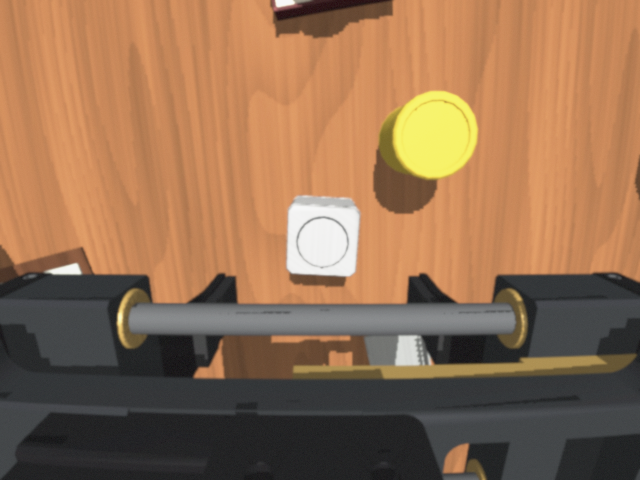

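The caddy is centred at (323,237), turned about 3° from the fingers, with the yellow decoy clear at (432,135). Lower, grip and lift.

```bash
python3 -m inch '-0.001 -0.001 0.05 0.055 1;-0.001 -0.001 0.095 0.055 1;-0.001 -0.001 0.125 0.055 1;-0.001 -0.001 0.14 0.055 1;-0.001 -0.001 0.146 0.055 1;-0.001 -0.001 0.146 0.055 1;-0.001 -0.001 0.146 0.055 1;-0.001 -0.001 0.146 0.055 1'
python3 -c "
from h import *
plan2(.4516,-.3338,.044,174.4)"
```

```text
time: 22.55
position: [0.4521, -0.3368, 0.2103]
tool_rot: [2.327, 2.107, 0.002]
ft_force: [-0.7, -0.3, -0.1]
grip_width: 1.0
grip_force: 0.0
t22.55 grasp [ 0.4525 -0.3369  0.0468] close dir -5.7 q [-0.13  0.43  0.86  1.9  -0.39  0.99  0.81] F [-0.7 -0.3 -0.1]
  -> d [ 0.003  -0.0013  0.0028] turn 0.000
  turn -0.001 rows>=0.1
```

```bash
python3 -m inch '0.002 -0.001 0.002 0 1;0.002 -0.001 0.002 0 0.4;0.002 -0.001 0.002 0 0.4;0.002 -0.001 0.002 0 0.4;0.002 -0.001 0.002 0 0.4;0.002 -0.001 0.002 0 0.4;0.002 -0.001 0.002 0 0.4;0.002 -0.001 0.002 0 0.4;0.002 -0.001 0.002 0 0.4;0.002 -0.001 -0.03 0 0.4;0.002 -0.001 -0.075 0 0.4;0.002 -0.001 -0.115 0 0.4;0.002 -0.001 -0.13 0 0.4;0.002 -0.001 -0.13 0 0.4' 30
python3 -c "
from h import *
plan2(.6305,.165,.175,5.3)
plan2(.6305,.246,.175,5.3)"
```

```text
time: 23.95
position: [0.4509, -0.3347, 0.3404]
tool_rot: [2.326, 2.107, 0.003]
ft_force: [-0.2, 0.8, -1.7]
grip_width: 0.664
grip_force: 30.0
t23.95 grasp [ 0.4515 -0.3348  0.1769] close dir -5.7 q [-0.24  0.25  0.96  1.79 -0.22  1.21  0.68] F [-0.2  0.8 -1.7]
  -> d [0.515  0.1288 0.0021] turn 0.000
  turn -0.191 rows>=10.6
t23.95 grasp [ 0.4515 -0.3348  0.1769] close dir -5.7 q [-0.24  0.25  0.96  1.79 -0.22  1.21  0.68] F [-0.2  0.8 -1.7]
  -> d [0.5956 0.1209 0.0021] turn 0.000
  turn -0.191 rows>=12.2
```

```bash
python3 -m inch '0.045 0.011 0 -0.05 0.4;0.09 0.022 0 -0.1 0.4;0.137 0.034 0 -0.15 0.4;0.185 0.046 0 -0.191 0.4;0.23 0.058 0 -0.191 0.4;0.275 0.069 0 -0.191 0.4;0.32 0.08 0 -0.191 0.4;0.365 0.091 0 -0.191 0.4;0.41 0.102 0 -0.191 0.4;0.455 0.114 0 -0.191 0.4;0.49 0.122 0 -0.191 0.4;0.51 0.128 0 -0.191 0.4;0.515 0.129 0 -0.191 0.4;0.515 0.129 0 -0.191 0.4;0.515 0.129 0 -0.191 0.4'
python3 - <<'E'
from h import *
im,d,C,s=grab("wrist"); cv2.imwrite("pics/w9.png",im[:,:,::-1]); P=cloud(d,C)
r=fit(P,(.6305,.246),.0205,.085,.004); print(r)
print(fit(P,(.6305,.246),.006,.055,.003))
x,y=r["c"]/1000
for i in range(2): plan2(x,y,.175,5.3); grab("side")
E
```

```text
time: 25.45
position: [0.6295, 0.1632, 0.3376]
tool_rot: [-2.12, -2.318, 0.004]
ft_force: [-0.3, -0.4, -2.5]
grip_width: 0.661
grip_force: 30.0
{'c': array([630.6, 247.1]), 'size': array([104.2, 104.8]), 'long': 4.5, 'z': 0.0202, 'n': 9106}
{'c': array([630.7, 247.1]), 'size': array([70.2, 70.9]), 'long': 4.5, 'z': 0.0061, 'n': 6739}
t25.50 grasp [0.6294 0.1628 0.1747] close dir 5.1 q [-0.8   0.41  0.65  1.56 -0.26  1.26 -0.02] F [-0.2  0.5 -1.3]
  -> d [ 0.0839  0.0087 -0.0004] turn 0.000
  turn -0.004 rows>=1.7
t25.55 grasp [0.6296 0.163  0.1751] close dir 5.1 q [-0.8   0.41  0.65  1.56 -0.26  1.26 -0.02] F [ 1.   0.3 -2.3]
  -> d [0.0837 0.0084 0.    ] turn 0.000
  turn -0.004 rows>=1.7
```

View pics/w9.png

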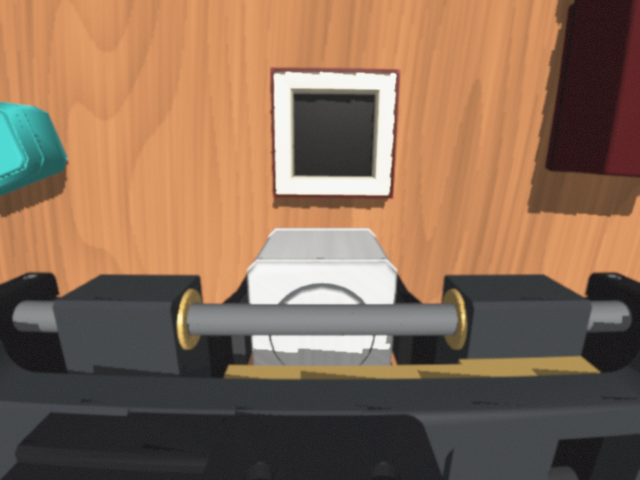

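The square recess is at (630.7,247.1), 70 mm wide, turned 4.5°, with its floor at 0.006. Moving over it.

```bash
python3 -m inch '0.04 0.004 0 0.01 0.4;0.07 0.007 0.01 0.01 0.4;0.083 0.0085 0.04 0.01 0.4;0.083 0.0085 0.07 0.01 0.4;0.083 0.0085 0.09 0.01 0.4;0.083 0.0085 0.1 0.01 0.4;0.083 0.0085 0.1 0.01 0.4;0.083 0.0085 0.1 0.01 0.4;0.083 0.0085 0.1 0.01 0.4'
python3 -c "
from h import *
plan2(.6307,.2465,.0505,4.5)"
```

```text
time: 26.5
position: [0.6315, 0.2487, 0.2407]
tool_rot: [2.128, 2.309, 0.004]
ft_force: [0.2, 0.2, -1.3]
grip_width: 0.665
grip_force: 30.0
t26.50 grasp [0.632  0.249  0.0772] close dir 4.7 q [-0.85  0.55  0.59  1.57 -0.33  1.12 -0.1 ] F [ 0.2  0.2 -1.3]
  -> d [-0.0024 -0.0015  0.0267] turn 0.000
  turn 0.003 rows>=0.5
```

```bash
python3 -m inch '-0.002 -0.001 0.01 0 0.4;-0.002 -0.001 0.018 0 0.4;-0.002 -0.001 0.023 0 0.4;-0.002 -0.001 0.026 0 0.4;-0.002 -0.001 0.027 0 0.4;-0.002 -0.001 0.027 0 0.4'
python3 -c "
from h import *
plan2(.6307,.2465,.0505,4.5)"
```

```text
time: 27.1
position: [0.6296, 0.2467, 0.2128]
tool_rot: [-2.127, -2.309, 0.002]
ft_force: [-5.1, -1.9, 7.2]
grip_width: 0.663
grip_force: 30.0
t27.10 grasp [0.6292 0.2467 0.0493] close dir 4.7 q [-0.84  0.58  0.58  1.59 -0.35  1.07 -0.09] F [-5.1 -1.9  7.2]
  -> d [-0.0003  0.0015 -0.0012] turn 0.000
  turn 0.003 rows>=0.0
```

Contact at the floor height. I'll release, rise and check.

```bash
python3 -m inch '0 0 0 0 1;0 0 0 0 1;0 0 0 0 1;0 0 0 0 1;0 0 0 0 1;0 0 -0.03 0 1;0 0 -0.08 0 1;0 0 -0.12 0 1;0 0 -0.14 0 1;0 0 -0.14 0 1;0 0 -0.14 0 1'
python3 - <<'E'
from h import *
im,d,C,s=grab("wrist"); cv2.imwrite("pics/w10.png",im[:,:,::-1]); P=cloud(d,C)
print(fit(P,(.6307,.247),.07,.05,.002),fit(P,(.6307,.247),.074,.04,.001),fit(P,(.6307,.247),.0205,.085,.003))
im,d,C,s=grab("side"); cv2.imwrite("pics/side1.png",im[:,:,::-1]); P=cloud(d,C)
print(fit(P,(.638,-.0105),.071,.08,.003),fit(P,(.465,-.09),.079,.06,.003))
E
```

```text
time: 28.2
position: [0.6298, 0.2469, 0.3515]
tool_rot: [-2.128, -2.311, -0.0]
ft_force: [-0.7, -0.6, 0.2]
grip_width: 1.002
grip_force: 0.0
{'c': array([628.1, 247.7]), 'size': array([57.6, 57.9]), 'long': 4.7, 'z': 0.0701, 'n': 3054} {'c': array([628.1, 247.3]), 'size': array([38.8, 39. ]), 'long': 173.2, 'z': 0.074, 'n': 1665} {'c': array([630.3, 247.2]), 'size': array([104.3, 104.5]), 'long': 4.6, 'z': 0.0203, 'n': 5876}
{'c': array([635.2, -10.7]), 'size': array([63.8, 99. ]), 'long': 63.2, 'z': 0.071, 'n': 357} {'c': array([464. , -92.2]), 'size': array([62.1, 63.8]), 'long': 57.0, 'z': 0.0779, 'n': 288}
```

View pics/w10.png

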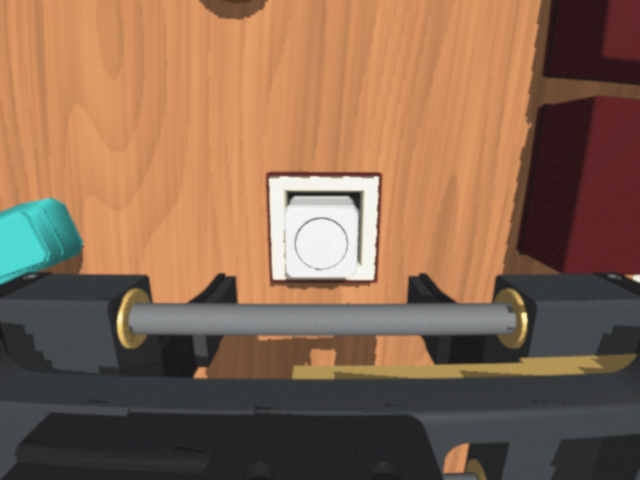

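View pics/side1.png

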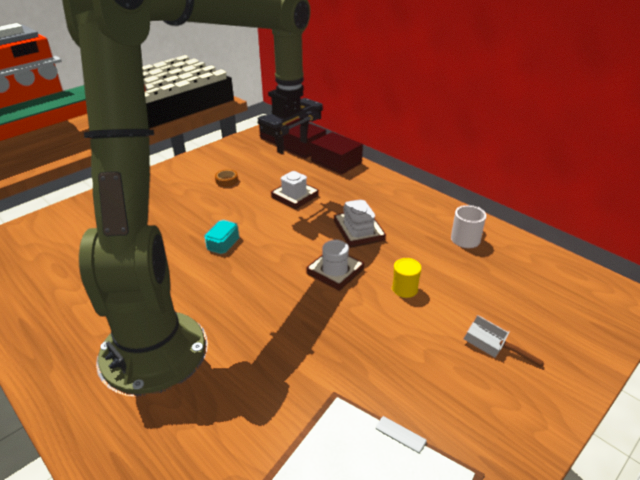

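The wrist view shows the square caddy home at (320,243): its top is at 0.0701 and it is 2 mm off centre. The side view shows all four tins in place at (294,186), (359,217) and (335,260), and the gripper is clear. I'm handing the job in.

```bash
python3 -c "
from bench import ctrl
print(ctrl.close_job())"
```

```text
the job is handed in; nothing more can be done
None
```

The job is handed in at about 28 s robot time: by my final camera measurements all four tins are seated within the tolerances, and the tape roll, scoop and look-alikes were not touched; no verdict came back.

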